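# Sort the metal offcuts by kind on the silversmith's bench

## Robot

A 7-joint arm with a two-finger parallel gripper is mounted at the origin on the work surface. World frame = base frame: x ahead of the robot, y to its left, z up, the work surface at z = 0. Lengths are in m, angles in rad, forces in N, time in s.
With the tool pointing down it reaches from about 0.35 to 0.9 m from the base axis. Payload 8.1 kg.
Tool frame: the origin (TCP) lies on the front face of the gripper's body, between the roots of the fingers; the fingertips stand 66 mm ahead of it and the grasp point (between the pads) lies 47 mm ahead of it (r.finger_overhang is the z of the fingertips in the tool frame, in m); z points along the fingers, y is the direction in which the jaws open and shut (so a half turn about z gives the same grasp; the last joint's range is limited). The gripper opens to 92 mm and grips with 3 to 60 N. Pads are 19 mm wide; open, the fingers measure 130 mm over their backs; the gripper's body (75 mm by 190 mm) begins 47 mm behind the grasp point.
Start: joints at [1.004, 0.434, 0.025, 1.573, -0.012, 1.134, -0.075], TCP at [0.28, -0.559, 0.292] pointing down, gripper open.
Joint ranges: [-2.62, 2.62], [-0.44, 2.09], [-1.27, 1.32], [0.08, 2.57], [-1.32, 4.46], [0.12, 2], [-2.74, 2.74]. Speed limits (rad/s): [2.22, 2.22, 3.01, 3.01, 3.14, 3.14, 3.14].

## Interface

Orientations are given as a unit quaternion [x, y, z, w].
In Python, from bench import r gives the robot as it stands.
- The arm moves only by the shell command python3 -m pendant 'ROWS' [OPENING]. ROWS is JSON, a list of rows, each an object of numbers: "dx", "dy", "dz": the shift along the world's x, y, z in cm; "ax", "ay", "az": the turn, a rotation vector about the world's x, y, z in rad. In form: [{"dx": .., "dy": .., "dz": .., "ax": .., "ay": .., "az": ..}, ...]. A call has exactly 5 rows; each row is the pose to reach, as a shift and turn from the pose commanded when the call began; what a row does not reach only later rows make up. A row lasts 1/10 s, in which the tool goes at most 50 mm and 8.59 degrees, less where a joint would pass 70% of its speed; a pose out of reach is approached as far as the arm can. A call with a gripper value outside its range is refused whole. OPENING is the closure, from 0 (fully open) to 1 (shut), set as the call begins (- or left out, the last holds). The fingers move at their own pace and stop on an object; the grip force is fixed at half the most. Time passes only in rows, so rows that repeat a pose let the fingers close, or fill a call up. It gives the time, the measured TCP pose, the force and the opening at its end, in the units of the state.
- r.sense(): the state, without advancing time (a new reading comes with each control period).
- r.camera(name): name is "scene" or "top" or "wrist"; returns a dict with "frame" (384x512x3 uint8, red, green, blue), "camera_matrix" (3x3 intrinsics, pixels), "origin" and "orientation" of the camera in the world. Camera axes: x right, y down, z forward; pixel columns grow to the right and rows downward; lengths in m; the calibration is good to about 2 mm. A picture is of the moment at which its call begins. There is no depth.
- r.job_done(): hands the job in, once; it reports no verdict.
The state is a dict: "clock": time; "q": joint angles; "qvel": joint speeds; "joint_torque": joint torques, N m; "eef_pos": TCP position; "eef_rot": TCP orientation; "ft_force": force on the tool from outside, world axes, zero at the start; "ft_torque": the same for the moment, N m; "width": finger opening in m.
Only numpy, scipy, OpenCV 4.12 (cv2) and the standard library are available. Lean on these libraries where they do the work, as an engineer would, in place of code of your own. Each camera call takes 0.05 s, during which the arm holds its last target. There are 200 camera calls.

## Task

Sort the five metal pieces on the bench into the three black trays by metal: each tray's swatch strip shows whether copper, brass or steel belongs in it. Set each piece down (do not drop it) on the tray's floor the same way up as you found it, with pieces that share a tray side by side and not touching, and leave the jar and the hammer where they are.

Things in the scene. Friction and masses are not known exactly. Their poses are not given: they have to be found in the camera images.
- copper_tube: copper (reddish) tube offcut standing upright, 36 mm outside, 28 mm bore, 45 mm tall, about 160 g. Origin: centre of the lower end; z up along the tube
- copper_bar: copper (reddish) flat bar offcut lying flat, 80 (x) by 22 (y) by 16 (z) mm, about 250 g. Origin: centre of the underside; x along the bar, z up
- brass_bushing: brass (yellow) flanged bushing standing upright on its flange: flange 48 mm across and 6 mm thick, above it a barrel 30 mm across up to 38 mm height (dark bore mark on top), about 250 g. Origin: centre of the underside; z up
- steel_gear: steel (grey) gear lying flat with its hub up: toothed disc 52 mm across and 10 mm thick, above it a hub 28 mm across up to 28 mm height (dark bore mark on top), about 240 g. Origin: centre of the underside; z up
- steel_punch: steel (grey) doming punch lying down, 84 mm long: square shank 20 by 20 mm from x = -42 to +16 mm, thin neck, ball 20 mm across at the +x end; about 210 g, centre of mass near x = -8 mm. Origin: underside, at half length; x along the punch towards the ball, z up
- copper_tray: black plastic tray, fixed to the bench, 120 (x) by 146 (y) mm outside, 110 by 136 mm inside, rim 22 mm high, walls 5 mm, inner floor 5 mm above the bench; a copper (reddish) swatch strip 22 by 104 mm on an 18 mm high ledge (26 by 110 mm) along the outside of its +x side tells what belongs in it. Origin: centre of the underside, on the bench; x towards the swatch, z up
- brass_tray: black plastic tray, fixed to the bench, 120 (x) by 146 (y) mm outside, 110 by 136 mm inside, rim 22 mm high, walls 5 mm, inner floor 5 mm above the bench; a brass (yellow) swatch strip 22 by 104 mm on an 18 mm high ledge (26 by 110 mm) along the outside of its +x side tells what belongs in it. Origin: centre of the underside, on the bench; x towards the swatch, z up
- steel_tray: black plastic tray, fixed to the bench, 120 (x) by 146 (y) mm outside, 110 by 136 mm inside, rim 22 mm high, walls 5 mm, inner floor 5 mm above the bench; a steel (grey) swatch strip 22 by 104 mm on an 18 mm high ledge (26 by 110 mm) along the outside of its +x side tells what belongs in it. Origin: centre of the underside, on the bench; x towards the swatch, z up
- jar: bystander: amber glass jar with black lid, 70 mm across, 90 mm tall, standing at the left (+y) of the trays. Origin: centre of the underside
- hammer: bystander: hammer lying at the right (-y) of the work, about 240 mm long. Origin: underside, about half way along; x from handle to head

How it is judged:
At the end, for the whole second after the job is handed in: Every piece is in the tray of its metal: origin within the inner walls and less than 4 mm above the inner floor, tilted less than 0.12 rad from upright (the way up it started), slower than 0.02 m/s, released, and not touching the other piece in its tray (x of copper_tube in the frame of copper_tray between -0.052 and 0.052 m and y of copper_tube in the frame of copper_tray between -0.065 and 0.065 m and z of each of copper_tube, copper_bar in the frame of copper_tray below 0.009 m and angle between each of copper_tube, copper_bar, brass_bushing, steel_gear, steel_punch's own z axis and vertical below 0.12 rad and linear speed of each of copper_tube, copper_bar, brass_bushing, steel_gear, steel_punch below 0.02 m/s and x of copper_bar in the frame of copper_tray between -0.052 and 0.052 m and y of copper_bar in the frame of copper_tray between -0.065 and 0.065 m and x of brass_bushing in the frame of brass_tray between -0.052 and 0.052 m and y of brass_bushing in the frame of brass_tray between -0.065 and 0.065 m and z of brass_bushing in the frame of brass_tray below 0.009 m and x of steel_gear in the frame of steel_tray between -0.052 and 0.052 m and y of steel_gear in the frame of steel_tray between -0.065 and 0.065 m and z of each of steel_gear, steel_punch in the frame of steel_tray below 0.009 m and x of steel_punch in the frame of steel_tray between -0.052 and 0.052 m and y of steel_punch in the frame of steel_tray between -0.065 and 0.065 m and contact force between copper_tube and copper_bar below 0.05 N and contact force between steel_gear and steel_punch below 0.05 N).
It fails at once if the jar or the hammer is shifted by more than 25 mm (distance of any of jar, hammer from where it was at the start of the episode above 0.025 m).
It fails at once if a metal piece is dropped from more than about 4 cm or thrown (moves faster than 0.9 m/s with no finger on it) ((linear speed of copper_tube above 0.9 m/s and contact force between copper_tube and the fingers below 0.01 N) or (linear speed of copper_bar above 0.9 m/s and contact force between copper_bar and the fingers below 0.01 N) or (linear speed of brass_bushing above 0.9 m/s and contact force between brass_bushing and the fingers below 0.01 N) or (linear speed of steel_gear above 0.9 m/s and contact force between steel_gear and the fingers below 0.01 N) or (linear speed of steel_punch above 0.9 m/s and contact force between steel_punch and the fingers below 0.01 N)).
It also fails if it takes over 118 s, if anything falls off the work surface, if the arm or the gripper's body presses on something with over 40 N, if the wrist force passes 120 N, or if a joint passes its speed limit or range.

## Working session

There is one attempt and no reset: what is moved stays moved. The work goes in short steps, Python scripts to look and compute and a shell command to move; the robot and the scene stay as the last step left them, time stands still between calls to the robot, and variables do not carry over. Pictures are saved under pics/ and viewed, about 12 in all and at most 16, crops included, and the job is handed in when it is done.

```bash
ls; mkdir -p pics
python3 - <<'E'
from bench import r
import cv2
s=r.sense();print(s)
for n in("top","scene"):
    c=r.camera(n);cv2.imwrite(f"pics/{n}0.png",cv2.cvtColor(c["frame"],cv2.COLOR_RGB2BGR));print(n,c["camera_matrix"],c["origin"],c["orientation"])
E
```

```text
pics
{'clock': 0.0, 'q': array([ 1.00440161,  0.43523721,  0.02500093,  1.57406541, -0.01160133,
        1.13399208, -0.07504819]), 'qvel': array([-5.55749428e-05,  1.13934264e-04,  3.49177897e-04,  1.80206620e-03,
        9.08218658e-04,  8.63415086e-04,  5.49725218e-04]), 'joint_torque': array([-5.50612799e-05, -6.67850089e+01,  9.85030755e-01, -3.14458501e+01,
       -6.06072438e-02,  4.27374418e-02,  1.46902403e-04]), 'eef_pos': array([ 0.27936038, -0.55865338,  0.29144863]), 'eef_rot': array([ 9.73236801e-01,  2.29803229e-01, -2.52180674e-04, -7.36489732e-04]), 'ft_force': array([ 0.24775273,  0.07800497, -0.14135756]), 'ft_torque': array([ 0.03633355, -0.0269872 ,  0.00751867]), 'width': 0.09166824103901007}
top [[427.03030078   0.         257.05408641]
 [  0.         427.03030078 198.61813294]
 [  0.           0.           1.        ]] [ 0.23587965 -0.02638155  1.29049805] [ 0.71984884 -0.68404999  0.08220854 -0.08446896]
scene [[375.36416509   0.         260.65266946]
 [  0.         375.36416509 190.19890184]
 [  0.           0.           1.        ]] [1.10523115 0.05813736 1.01283993] [ 0.64181852  0.71813539 -0.19796659 -0.18209823]
```

View pics/top0.png

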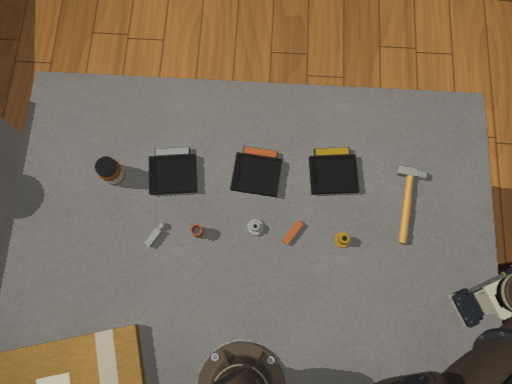

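View pics/scene0.png

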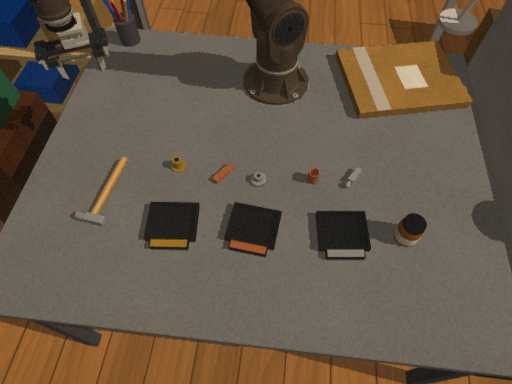

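The top view shows the steel tray at pixel (173,174), copper at (257,174) and brass at (334,174). The pieces are the punch (155,235), tube (197,230), gear (256,227), bar (293,232) and bushing (343,240). The jar is at (110,170) and the hammer at (408,205).

```bash
cat > h.py <<'E'
import numpy as np,cv2
from scipy.spatial.transform import Rotation as R
from bench import r
def ray(c,px,z):
    d=R.from_quat(c["orientation"]).apply(np.linalg.solve(c["camera_matrix"],[px[0],px[1],1]))
    o=np.array(c["origin"]);return (o+d*(z-o[2])/d[2])
def masks(f):
    h=cv2.cvtColor(f,cv2.COLOR_RGB2HSV).astype(int);H,S,V=h[...,0],h[...,1],h[...,2]
    return dict(copper=((H<13)|(H>172))&(S>110)&(V>60),brass=(H>=17)&(H<32)&(S>130)&(V>60),
      steel=(S<40)&(V>135),black=(V<45))
def blobs(m,amin=15):
    n,l,st,ce=cv2.connectedComponentsWithStats(m.astype(np.uint8))
    return [(i,l==i,st[i,4],ce[i]) for i in range(1,n) if st[i,4]>=amin]
def rect(m):
    p=np.argwhere(m)[:,::-1].astype(np.float32);return cv2.minAreaRect(p)
E
python3 - <<'E'
from h import *
for n in("top","scene"):
    c=r.camera(n);f=c["frame"]
    print(n)
    for k,m in masks(f).items():
        for i,b,a,ce in blobs(m):
            z=.02
            p=ray(c,ce,z)
            if .3<p[0]<.8 and abs(p[1])<.45:
                rc=rect(b); box=cv2.boxPoints(rc)
                print(k,a,ce.round(1),p[:2].round(3),np.round(rc[1],1))
                if k=="black" or a>60 : print([ray(c,q,.022)[:2].round(3).tolist() for q in box])
    if n=="top":
        cv2.imwrite("pics/top1.png",cv2.resize(cv2.cvtColor(f[140:255,130:370],cv2.COLOR_RGB2BGR),None,fx=3.3,fy=3.3,interpolation=cv2.INTER_CUBIC))
E
```

```text
top
copper 241 [259.6 151.7] [ 0.694 -0.015] [33.5  7.2]
[[0.687, 0.038], [0.71, 0.036], [0.699, -0.069], [0.676, -0.066]]
copper 185 [292.3 231.9] [ 0.444 -0.126] [ 7.2 26.2]
[[0.418, -0.094], [0.483, -0.14], [0.47, -0.158], [0.405, -0.111]]
copper 81 [196.5 230.2] [0.435 0.162] [12. 11.]
[[0.452, 0.18], [0.454, 0.147], [0.418, 0.144], [0.416, 0.177]]
brass 236 [331.4 151.2] [ 0.707 -0.24 ] [ 7. 33.]
[[0.714, -0.188], [0.719, -0.292], [0.696, -0.292], [0.691, -0.189]]
brass 165 [341.7 239.6] [ 0.428 -0.274] [14.3 14.3]
[[0.418, -0.245], [0.457, -0.264], [0.44, -0.302], [0.401, -0.283]]
steel 26 [169.9 137. ] [0.728 0.271] [11.2  4.9]
steel 238 [173.5 149.4] [0.687 0.256] [15.  33.8]
[[0.716, 0.316], [0.728, 0.211], [0.678, 0.204], [0.666, 0.309]]
steel 22 [236.4 141.8] [0.723 0.06 ] [6. 8.]
steel 30 [322.7 144. ] [ 0.729 -0.213] [13.  5.]
steel 15 [200.  152.8] [0.68  0.172] [3.2 5.6]
steel 22 [148.8 153.3] [0.67  0.332] [3. 9.]
steel 122 [224.8 165.5] [0.642 0.091] [20.8 13.1]
[[0.664, 0.124], [0.681, 0.087], [0.619, 0.06], [0.602, 0.097]]
steel 144 [302.  170.4] [ 0.639 -0.149] [2
[... 2198 characters left out ...]
2, -0.305], [0.406, -0.26], [0.464, -0.247], [0.47, -0.291]]
brass 301 [168.3 242.5] [ 0.71  -0.243] [37.   8.1]
[[0.727, -0.291], [0.703, -0.297], [0.694, -0.191], [0.718, -0.187]]
steel 39 [354.5 174.5] [0.415 0.29 ] [ 5.6 13.4]
black 1915 [171.7 221.6] [ 0.644 -0.248] [53.3 46.8]
[[0.734, -0.307], [0.586, -0.344], [0.573, -0.183], [0.722, -0.157]]
black 1838 [253.1 224.9] [ 0.627 -0.009] [51.5 40.2]
[[0.688, -0.088], [0.558, -0.087], [0.572, 0.068], [0.7, 0.058]]
black 2033 [342.  231.3] [0.618 0.249] [47. 55.]
[[0.562, 0.169], [0.543, 0.333], [0.693, 0.327], [0.71, 0.174]]
black 65 [246.3 251.5] [ 0.712 -0.018] [37.8  2.2]
[[0.711, -0.072], [0.704, -0.071], [0.714, 0.035], [0.72, 0.035]]
```

View pics/top1.png

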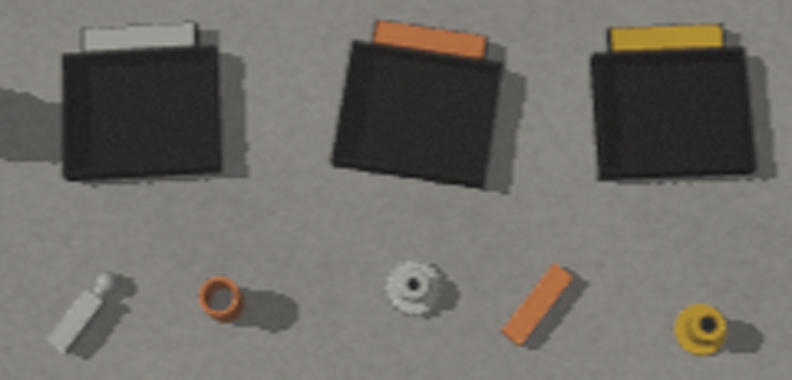

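Copper, brass and steel trays measure at about (0.621,-0.007) yaw -0.105, (0.633,-0.245) yaw 0.05 and (0.611,0.251) yaw 0.08. Next I move above the bushing and look from close by.

```bash
python3 -m pendant '[{"dx":3,"dy":3,"dz":0,"az":0.1},{"dx":5,"dy":7,"dz":-1,"az":0.22},{"dx":8,"dy":11,"dz":-2,"az":0.34},{"dx":10,"dy":15,"dz":-3,"az":0.45},{"dx":12,"dy":19,"dz":-4,"az":0.54}]' 0
python3 -m pendant '[{"dx":1,"dy":3,"dz":-1},{"dx":2,"dy":6,"dz":-2},{"dx":2.5,"dy":8.5,"dz":-3},{"dx":3,"dy":9.4,"dz":-3.5},{"dx":3,"dy":9.4,"dz":-4}]'
python3 -m pendant '[{},{},{},{},{}]'
python3 - <<'E'
from h import *
s=r.sense();print(s["q"].round(2))
c=r.camera("wrist");print(c["origin"],c["orientation"],c["camera_matrix"])
cv2.imwrite("pics/w0.png",cv2.cvtColor(c["frame"],cv2.COLOR_RGB2BGR))
for k in("brass","copper"):
  for i,b,a,ce in blobs(masks(c["frame"])[k],200): print(k,a,ce,rect(b)[1],ray(c,ce,.006),ray(c,ce,.038))
E
```

```text
[ 1.    0.43  0.02  1.57 -0.01  1.13 -0.08]
[ 0.33977146 -0.5297287   0.38395227] [ 0.84386943 -0.52129168 -0.06698532  0.10794603] [[288.8711975   0.        256.9101043]
 [  0.        288.8711975 195.0613067]
 [  0.          0.          1.       ]]
brass 754 [ 90.77718833 261.23474801] (26.6669979095459, 51.74193572998047) [ 0.05674891 -0.40395804  0.006     ] [ 0.08071152 -0.41460663  0.038     ]
brass 794 [422.71788413 261.18010076] (52.83647537231445, 27.66203498840332) [ 0.27052624 -0.83065118  0.006     ] [ 0.27638901 -0.80517304  0.038     ]
brass 1615 [400.11021672 301.1120743 ] (9.0, 268.0) [ 0.20100362 -0.83827822  0.006     ] [ 0.21275264 -0.81215433  0.038     ]
copper 2127 [479.34743771 203.45792196] (42.0, 71.0) [ 0.37669515 -0.84975801  0.006     ] [ 0.37356894 -0.82266216  0.038     ]schema error: expected keys dx, dy, dz, ax, ay, az
schema error: expected keys dx, dy, dz, ax, ay, az
schema error: expected keys dx, dy, dz, ax, ay, az
```

View pics/w0.png

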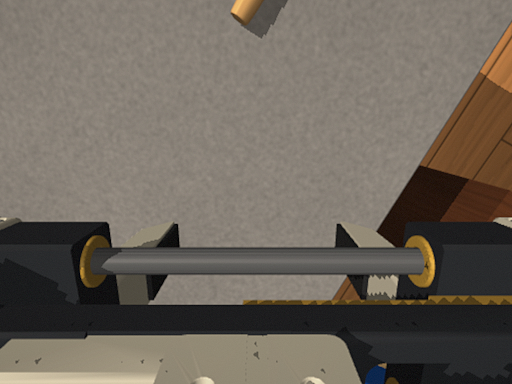

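The pendant needs all six keys in every row, so nothing has moved yet. The wrist view shows the camera looking ahead of the fingers, toward tool +x. I'll stand behind the pieces with tool x turned to world +x.

```bash
python3 -m pendant '[{"dx":0.5,"dy":3,"dz":0,"ax":0,"ay":0,"az":-0.1},{"dx":1.5,"dy":7,"dz":-1,"ax":0,"ay":0,"az":-0.2},{"dx":3,"dy":11.5,"dz":-2,"ax":0,"ay":0,"az":-0.3},{"dx":4,"dy":16,"dz":-3,"ax":0,"ay":0,"az":-0.4},{"dx":5,"dy":20.5,"dz":-4,"ax":0,"ay":0,"az":-0.464}]' 0
python3 -m pendant '[{"dx":0.5,"dy":4,"dz":-1,"ax":0,"ay":0,"az":0},{"dx":1,"dy":8,"dz":-2,"ax":0,"ay":0,"az":0},{"dx":1,"dy":12,"dz":-3,"ax":0,"ay":0,"az":0},{"dx":1,"dy":15,"dz":-4,"ax":0,"ay":0,"az":0},{"dx":1,"dy":16,"dz":-4,"ax":0,"ay":0,"az":0}]'
python3 -m pendant '[{"dx":0,"dy":0,"dz":0,"ax":0,"ay":0,"az":0},{"dx":0,"dy":0,"dz":0,"ax":0,"ay":0,"az":0},{"dx":0,"dy":0,"dz":0,"ax":0,"ay":0,"az":0},{"dx":0,"dy":0,"dz":0,"ax":0,"ay":0,"az":0},{"dx":0,"dy":0,"dz":0,"ax":0,"ay":0,"az":0}]'
cat >> h.py <<'E'
def look(name):
    s=r.sense();c=r.camera("wrist");ro=R.from_quat(s["eef_rot"]).as_matrix()
    print("t",round(s["clock"],1),"tcp",s["eef_pos"].round(4),"jaw",np.arctan2(ro[1,1],ro[0,1]).round(3),"q",s["q"].round(2),"w",round(s["width"],4))
    cv2.imwrite(f"pics/{name}.png",cv2.cvtColor(c["frame"],cv2.COLOR_RGB2BGR))
    f=c["frame"].copy();f[225:]=(90,90,90)
    for k,m in masks(f).items():
        if k=="black":continue
        for i,b,a,ce in blobs(m,150):
            rc=rect(b);(x,y),rad=cv2.minEnclosingCircle(np.argwhere(b)[:,::-1].astype(np.float32))
            bx=cv2.boxPoints(rc);print(k,a,"ce",ce.round(0),"rect",np.round(rc[1],1),"z0.01:",ray(c,rc[0],.01)[:2].round(4),"z.03:",ray(c,rc[0],.03)[:2].round(4),"z.045",ray(c,rc[0],.045)[:2].round(4))
            print("   box@.016",[ray(c,q,.016)[:2].round(3).tolist() for q in bx])
    return c
E
python3 -c "
from h import *
look('w1')"
```

```text
clock: 0.75
eef_pos: [0.3298, -0.3522, 0.2519]
eef_rot: [1.0, -0.002, 0.0, 0.0]
ft_force: [1.5, -0.5, 0.1]
width: 0.0919
clock: 1.25
eef_pos: [0.3387, -0.191, 0.2114]
eef_rot: [1.0, 0.002, -0.001, -0.001]
ft_force: [-0.4, -0.2, 1.1]
width: 0.0917
clock: 1.75
eef_pos: [0.3396, -0.1948, 0.2123]
eef_rot: [1.0, -0.001, 0.0, 0.0]
ft_force: [-0.6, 0.3, 0.2]
width: 0.0917
t 1.8 tcp [ 0.3396 -0.1948  0.2123] jaw -1.572 q [ 0.44  0.16 -0.07  2.2   0.02  0.78 -1.21] w 0.0917
copper 2419 ce [188.  75.] rect [28.5 89. ] z0.01: [ 0.4478 -0.1305] z.03: [ 0.4451 -0.135 ] z.045 [ 0.443  -0.1383]
   box@.016 [[0.42, -0.097], [0.485, -0.144], [0.473, -0.165], [0.406, -0.119]]
brass 1785 ce [343.  93.] rect [48.3 51.4] z0.01: [ 0.4322 -0.2802] z.03: [ 0.4305 -0.2745] z.045 [ 0.4292 -0.2702]
   box@.016 [[0.421, -0.248], [0.461, -0.267], [0.442, -0.309], [0.401, -0.291]]
steel 78029 ce [240. 124.] rect [511. 224.] z0.01: [ 0.4145 -0.1947] z.03: [ 0.414  -0.1948] z.045 [ 0.4136 -0.1948]
   box@.016 [[0.301, 0.076], [0.509, 0.029], [0.509, -0.419], [0.3, -0.465]]
steel 225 ce [455.   8.] rect [19.  44.3] z0.01: [ 0.5059 -0.3761] z.03: [ 0.4992 -0.3639] z.045 [ 0.4941 -0.3547]
   box@.016 [[0.503, -0.351], [0.518, -0.383], [0.505, -0.393], [0.489, -0.361]]
steel 412 ce [419.  23.] rect [28. 28.] z0.01: [ 0.491  -0.3427] z.03: [ 0.4853 -0.3328] z.045 [ 0.481  -0.3253]
   box@.016 [[0.486, -0.323], [0.505, -0.334], [0.492, -0.357], [0.473, -0.345]]
steel 221 ce [484.  40.] rect [19.3 27.2] z0.01: [ 0.4779 -0.4047] z.03: [ 0.4731 -0.3905] z.045 [ 0.4694 -0.3799]
   box@.016 [[0.468, -0.39], [0.489, -0.394], [0.484, -0.411], [0.463, -0.407]]
steel 219 ce [468.  62.] rect [18.7 29.9] z0.01: [ 0.4594 -0.3968] z.03: [ 0.4558 -0.3832] z.045 [ 0.4531 -0.3729]
   box@.016 [[0.451, -0.38], [0.473, -0.389], [0.465, -0.406], [0.443, -0.396]]
```

View pics/w1.png

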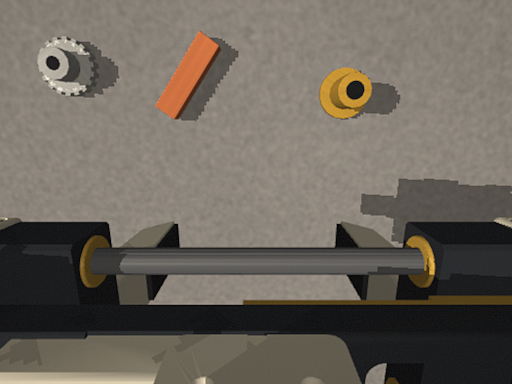

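Gear bore is at (53,63), bar at (188,75), bushing bore at (355,90). I'll compute those at their heights, then look at the left side.

```bash
python3 - <<'E'
from h import *
c=r.camera("wrist");f=c["frame"];g=f.max(2)
for nm,px,z in(("gear",(53,63),.028),("bush",(355,90),.038)):
    x,y=px;m=np.zeros(g.shape,bool);m[y-12:y+13,x-12:x+13]=g[y-12:y+13,x-12:x+13]<40
    ce=np.argwhere(m).mean(0)[::-1];print(nm,m.sum(),ce,ray(c,ce,z))
m=masks(f)["copper"];m[225:]=0
print("bar",ray(c,rect(m)[0],.016))
E
python3 -m pendant '[{"dx":0,"dy":4,"dz":0,"ax":0,"ay":0,"az":0},{"dx":0,"dy":9,"dz":0,"ax":0,"ay":0,"az":0},{"dx":0,"dy":14,"dz":0,"ax":0,"ay":0,"az":0},{"dx":0,"dy":19,"dz":0,"ax":0,"ay":0,"az":0},{"dx":0,"dy":24,"dz":0,"ax":0,"ay":0,"az":0}]' 0.3
python3 -m pendant '[{"dx":0,"dy":5,"dz":0,"ax":0,"ay":0,"az":0},{"dx":0,"dy":10,"dz":0,"ax":0,"ay":0,"az":0},{"dx":0,"dy":14,"dz":0,"ax":0,"ay":0,"az":0},{"dx":0,"dy":16,"dz":0,"ax":0,"ay":0,"az":0},{"dx":0,"dy":16,"dz":0,"ax":0,"ay":0,"az":0}]'
python3 -m pendant '[{"dx":0,"dy":0,"dz":0,"ax":0,"ay":0,"az":0},{"dx":0,"dy":0,"dz":0,"ax":0,"ay":0,"az":0},{"dx":0,"dy":0,"dz":0,"ax":0,"ay":0,"az":0},{"dx":0,"dy":0,"dz":0,"ax":0,"ay":0,"az":0},{"dx":0,"dy":0,"dz":0,"ax":0,"ay":0,"az":0}]'
python3 -c "
from h import *
look('w2')"
```

```text
gear 125 [52.64  62.256] [ 0.45645617 -0.01546413  0.028     ]
bush 238 [355.17226891  89.54201681] [ 0.43247038 -0.2813995   0.038     ]
bar [ 0.44697154 -0.13187947  0.016     ]
clock: 2.35
eef_pos: [0.3394, 0.0477, 0.2126]
eef_rot: [1.0, -0.001, 0.001, 0.0]
ft_force: [2.5, 0.3, -0.3]
width: 0.0649
clock: 2.85
eef_pos: [0.3395, 0.2092, 0.2125]
eef_rot: [1.0, 0.002, 0.0, -0.001]
ft_force: [-0.5, -0.7, 0.2]
width: 0.0645
clock: 3.35
eef_pos: [0.3397, 0.2055, 0.2123]
eef_rot: [1.0, -0.001, 0.0, 0.0]
ft_force: [0.6, 0.8, 0.6]
width: 0.064
t 3.4 tcp [0.3397 0.2055 0.2123] jaw -1.572 q [-0.28  0.2  -0.45  2.17  0.12  0.8  -2.39] w 0.064
copper 1147 ce [311.  88.] rect [46. 44.] z0.01: [0.4368 0.1531] z.03: [0.4348 0.1566] z.045 [0.4332 0.1592]
   box@.016 [[0.416, 0.175], [0.455, 0.176], [0.455, 0.134], [0.416, 0.131]]
steel 102264 ce [243. 108.] rect [224. 511.] z0.01: [0.4147 0.2056] z.03: [0.4141 0.2055] z.045 [0.4138 0.2054]
   box@.016 [[0.509, 0.43], [0.509, -0.019], [0.3, -0.065], [0.301, 0.476]]
```

View pics/w2.png

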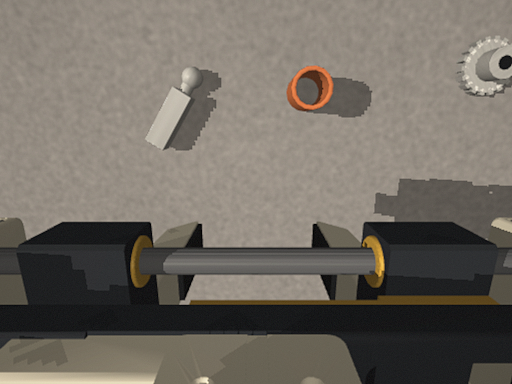

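Tube is at (311,88). The punch shank runs from about (155,143) to (182,92), with the ball at (192,77).

Run:
```python
from h import *
c=r.camera("wrist");f=c["frame"];h=cv2.cvtColor(f,cv2.COLOR_RGB2HSV)
roi=h[60:155,135:225];
for t in(150,165,180):
    m=np.zeros(h.shape[:2],bool);m[60:155,135:225]=(roi[...,1]<30)&(roi[...,2]>t)
    bl=max(blobs(cv2.morphologyEx(m.astype(np.uint8),cv2.MORPH_OPEN,np.ones((9,9))),100),key=lambda b:b[2])
    rc=rect(bl[1]);bx=[ray(c,q,.02)[:2] for q in cv2.boxPoints(rc)]
    e=sorted([(np.linalg.norm(bx[i]-bx[i-1]),np.arctan2(*(bx[i]-bx[i-1])[::-1])) for i in range(4)])
    print(t,bl[2],rc[0],rc[1],ray(c,rc[0],.02)[:2].round(4),np.round(e,3).tolist())
m=np.zeros(h.shape[:2],bool);m[60:88,180:205]=(h[60:88,180:205,1]<30)&(h[60:88,180:205,2]>150)
ce=np.argwhere(m).mean(0)[::-1];print("ball",ce,ray(c,ce,.012)[:2])
mm=masks(f)["copper"];mm[225:]=0;print("tube",ray(c,rect(mm)[0],.0225))
```

```text
150 1063 (167.2428741455078, 118.12723541259766) (21.2177734375, 59.899085998535156) [0.4088 0.2897] [[0.019, -2.045], [0.02, 1.072], [0.057, -0.563], [0.058, 2.593]]
165 1045 (167.10232543945312, 118.07740783691406) (20.922496795654297, 59.856903076171875) [0.4089 0.2898] [[0.019, -2.045], [0.02, 1.072], [0.057, -0.563], [0.058, 2.593]]
180 1017 (167.05877685546875, 118.03085327148438) (20.7625789642334, 58.96749496459961) [0.4089 0.2899] [[0.019, -2.046], [0.019, 1.072], [0.056, -0.564], [0.057, 2.592]]
ball [187.14705882  76.73529412] [0.44668358 0.27029405]
tube [0.43441148 0.15521258 0.0225    ]
```

```bash
python3 -m pendant '[{"dx":1,"dy":1,"dz":0,"ax":0,"ay":0,"az":0.14},{"dx":2,"dy":3,"dz":0,"ax":0,"ay":0,"az":0.28},{"dx":4,"dy":5,"dz":0,"ax":0,"ay":0,"az":0.43},{"dx":6,"dy":7,"dz":0,"ax":0,"ay":0,"az":0.57},{"dx":7.15,"dy":8.2,"dz":0,"ax":0,"ay":0,"az":0.72}]'
python3 -m pendant '[{"dx":0,"dy":0,"dz":-1,"ax":0,"ay":0,"az":0.14},{"dx":0,"dy":0,"dz":-2,"ax":0,"ay":0,"az":0.28},{"dx":0,"dy":0,"dz":-3,"ax":0,"ay":0,"az":0.43},{"dx":0,"dy":0,"dz":-4,"ax":0,"ay":0,"az":0.57},{"dx":0,"dy":0,"dz":-5,"ax":0,"ay":0,"az":0.72}]'
python3 -m pendant '[{"dx":0,"dy":0,"dz":0,"ax":0,"ay":0,"az":0.14},{"dx":0,"dy":0,"dz":0,"ax":0,"ay":0,"az":0.28},{"dx":0,"dy":0,"dz":0,"ax":0,"ay":0,"az":0.43},{"dx":0,"dy":0,"dz":0,"ax":0,"ay":0,"az":0.57},{"dx":0,"dy":0,"dz":0,"ax":0,"ay":0,"az":0.72}]'
python3 -m pendant '[{"dx":0,"dy":0,"dz":0,"ax":0,"ay":0,"az":0.14},{"dx":0,"dy":0,"dz":0,"ax":0,"ay":0,"az":0.28},{"dx":0,"dy":0,"dz":0,"ax":0,"ay":0,"az":0.42},{"dx":0,"dy":0,"dz":0,"ax":0,"ay":0,"az":0.42},{"dx":0,"dy":0,"dz":0,"ax":0,"ay":0,"az":0.42}]'
python3 -c "
from h import *
c=look('w3')
f=r.camera('top')
for z in(.09,):print('jar',ray(f,(107,167),z))"
```

```text
clock: 3.95
eef_pos: [0.4125, 0.2894, 0.2123]
eef_rot: [0.935, 0.355, 0.001, -0.0]
ft_force: [-0.5, -0.2, -0.2]
width: 0.0644
clock: 4.45
eef_pos: [0.4111, 0.2879, 0.1618]
eef_rot: [0.75, 0.661, -0.0, 0.0]
ft_force: [0.4, -0.2, -0.2]
width: 0.0641
clock: 4.95
eef_pos: [0.4112, 0.2878, 0.1622]
eef_rot: [0.469, 0.883, -0.0, 0.0]
ft_force: [0.7, 0.1, -0.0]
width: 0.0641
clock: 5.45
eef_pos: [0.4111, 0.2879, 0.1621]
eef_rot: [0.279, 0.96, 0.0, -0.0]
ft_force: [-0.0, -0.4, 0.5]
width: 0.0644
t 5.5 tcp [0.4111 0.2879 0.1621] jaw 1.004 q [-0.01  0.6  -0.99  1.96  0.63  0.93 -0.32] w 0.0644
steel 104597 ce [247. 113.] rect [224. 511.] z0.01: [0.3482 0.3253] z.03: [0.3487 0.3251] z.045 [0.349 0.325]
   box@.016 [[0.183, 0.211], [0.382, 0.524], [0.548, 0.463], [0.308, 0.086]]
jar [0.59760637 0.43048984 0.09      ]
```

```bash
python3 -m pendant '[{"dx":0,"dy":0,"dz":-2.5,"ax":0,"ay":0,"az":0},{"dx":0,"dy":0,"dz":-5,"ax":0,"ay":0,"az":0},{"dx":0,"dy":0,"dz":-7.5,"ax":0,"ay":0,"az":0},{"dx":0,"dy":0,"dz":-9.2,"ax":0,"ay":0,"az":0},{"dx":0,"dy":0,"dz":-9.2,"ax":0,"ay":0,"az":0}]'
python3 -m pendant '[{"dx":0,"dy":0,"dz":0,"ax":0,"ay":0,"az":0},{"dx":0,"dy":0,"dz":0,"ax":0,"ay":0,"az":0},{"dx":0,"dy":0,"dz":0,"ax":0,"ay":0,"az":0},{"dx":0,"dy":0,"dz":0,"ax":0,"ay":0,"az":0},{"dx":0,"dy":0,"dz":0,"ax":0,"ay":0,"az":0}]' 1
python3 -m pendant '[{"dx":0,"dy":0,"dz":0,"ax":0,"ay":0,"az":0},{"dx":0,"dy":0,"dz":1,"ax":0,"ay":0,"az":0},{"dx":0,"dy":0,"dz":3,"ax":0,"ay":0,"az":0},{"dx":0,"dy":0,"dz":6,"ax":0,"ay":0,"az":0},{"dx":0,"dy":0,"dz":8,"ax":0,"ay":0,"az":0}]'
python3 -c "
from h import *
c=look('w4');t=r.camera('top')['frame'];cv2.imwrite('pics/t4.png',cv2.cvtColor(t[120:270,90:410],cv2.COLOR_RGB2BGR))"
```

```text
clock: 6.05
eef_pos: [0.4103, 0.2872, 0.0686]
eef_rot: [0.278, 0.961, -0.001, -0.001]
ft_force: [-0.2, -0.1, 1.2]
width: 0.064
clock: 6.55
eef_pos: [0.4113, 0.288, 0.0706]
eef_rot: [0.277, 0.961, 0.0, 0.0]
ft_force: [-0.1, -0.1, -0.5]
width: 0.029
clock: 7.05
eef_pos: [0.4109, 0.2883, 0.1522]
eef_rot: [0.277, 0.961, 0.0, 0.0]
ft_force: [0.7, -0.1, -2.9]
width: 0.0197
t 7.0 tcp [0.4109 0.2883 0.1522] jaw 1.009 q [-0.02  0.61 -0.98  1.97  0.65  0.91 -0.33] w 0.0197
steel 113242 ce [256. 110.] rect [224. 511.] z0.01: [0.3481 0.3254] z.03: [0.3485 0.3252] z.045 [0.3488 0.3251]
   box@.016 [[0.191, 0.215], [0.379, 0.516], [0.539, 0.459], [0.311, 0.096]]
```

View pics/w4.png

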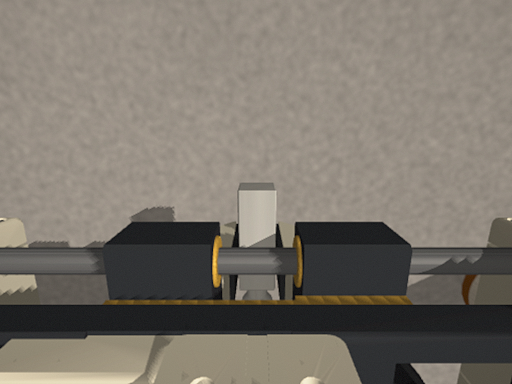

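Punch is held (width 19.7 mm), with the shank centred between the fingers at (257,205). Carry it to the steel tray.

```bash
python3 -m pendant '[{"dx":2,"dy":-1,"dz":0,"ax":0,"ay":0,"az":0.12},{"dx":6,"dy":-2,"dz":0,"ax":0,"ay":0,"az":0.26},{"dx":10,"dy":-3.5,"dz":0,"ax":0,"ay":0,"az":0.4},{"dx":14,"dy":-5,"dz":0,"ax":0,"ay":0,"az":0.53},{"dx":17.5,"dy":-6,"dz":0,"ax":0,"ay":0,"az":0.64}]'
python3 -m pendant '[{"dx":1.7,"dy":-0.6,"dz":0,"ax":0,"ay":0,"az":0},{"dx":1.7,"dy":-0.6,"dz":-2,"ax":0,"ay":0,"az":0},{"dx":1.7,"dy":-0.6,"dz":-4,"ax":0,"ay":0,"az":0},{"dx":1.7,"dy":-0.6,"dz":-5,"ax":0,"ay":0,"az":0},{"dx":1.7,"dy":-0.6,"dz":-5,"ax":0,"ay":0,"az":0}]'
python3 -c "
from h import *
c=look('w5')"
```

```text
clock: 7.65
eef_pos: [0.5879, 0.2256, 0.1488]
eef_rot: [-0.041, 0.999, -0.001, -0.001]
ft_force: [0.8, 1.2, -1.6]
width: 0.0201
clock: 8.15
eef_pos: [0.601, 0.2218, 0.0977]
eef_rot: [-0.04, 0.999, -0.001, -0.002]
ft_force: [-0.3, -0.4, -2.6]
width: 0.0194
t 8.2 tcp [0.601  0.2218 0.0977] jaw 1.651 q [ 0.16  0.91 -1.02  1.66  0.86  1.09  0.54] w 0.0194
steel 94127 ce [251.  95.] rect [224. 511.] z0.01: [0.5288 0.2139] z.03: [0.5293 0.214 ] z.045 [0.5297 0.2142]
   box@.016 [[0.483, 0.074], [0.461, 0.344], [0.584, 0.382], [0.611, 0.056]]
steel 1329 ce [257. 207.] rect [34. 37.] z0.01: [0.588  0.2192] z.03: [0.5819 0.2188] z.045 [0.5774 0.2185]
   box@.016 [[0.576, 0.207], [0.574, 0.23], [0.597, 0.232], [0.598, 0.208]]
```

View pics/w5.png

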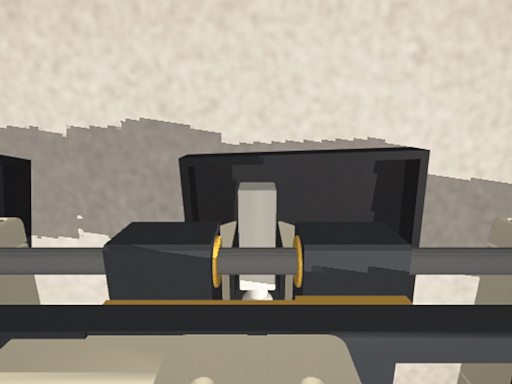

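The steel tray's near edge runs from (181,157) to (428,150), with the punch at column 257. I check the tray pose from those corners, then lower.

```bash
python3 - <<'E'
from h import *
c=r.camera("wrist")
a=ray(c,(181,157),.022)[:2];b=ray(c,(428,150),.022)[:2];d=(b-a)/np.linalg.norm(b-a);x=np.array([d[1],-d[0]])
print(a,b,np.linalg.norm(b-a),"yaw",np.arctan2(x[1],x[0]),"centre",(a+b)/2+.06*x)
E
python3 -m pendant '[{"dx":0.2,"dy":0,"dz":-0.8,"ax":0,"ay":0,"az":0},{"dx":0.2,"dy":0,"dz":-1.3,"ax":0,"ay":0,"az":0},{"dx":0.2,"dy":0,"dz":-1.6,"ax":0,"ay":0,"az":0},{"dx":0.2,"dy":0,"dz":-1.8,"ax":0,"ay":0,"az":0},{"dx":0.2,"dy":0,"dz":-1.8,"ax":0,"ay":0,"az":0}]'
```

```text
[0.55866795 0.1730229 ] [0.54304335 0.31638842] 0.14421442189012 yaw 0.10855593500976346 centre [0.61050246 0.25120623]
clock: 8.75
eef_pos: [0.605, 0.2219, 0.082]
eef_rot: [-0.039, 0.999, -0.0, -0.0]
ft_force: [-0.2, 0.4, -1.6]
width: 0.0199
```

```bash
python3 -m pendant '[{"dx":0,"dy":0,"dz":-0.1,"ax":0,"ay":0,"az":0},{"dx":0,"dy":0,"dz":-0.2,"ax":0,"ay":0,"az":0},{"dx":0,"dy":0,"dz":-0.3,"ax":0,"ay":0,"az":0},{"dx":0,"dy":0,"dz":-0.3,"ax":0,"ay":0,"az":0},{"dx":0,"dy":0,"dz":-0.3,"ax":0,"ay":0,"az":0}]'
python3 -m pendant '[{"dx":0,"dy":0,"dz":-0.1,"ax":0,"ay":0,"az":0},{"dx":0,"dy":0,"dz":-0.2,"ax":0,"ay":0,"az":0},{"dx":0,"dy":0,"dz":-0.2,"ax":0,"ay":0,"az":0},{"dx":0,"dy":0,"dz":-0.2,"ax":0,"ay":0,"az":0},{"dx":0,"dy":0,"dz":-0.2,"ax":0,"ay":0,"az":0}]'
```

```text
clock: 9.25
eef_pos: [0.6051, 0.222, 0.0793]
eef_rot: [-0.039, 0.999, -0.0, -0.0]
ft_force: [0.0, -1.2, -1.8]
width: 0.0198
clock: 9.75
eef_pos: [0.6051, 0.222, 0.0773]
eef_rot: [-0.039, 0.999, 0.0, 0.0]
ft_force: [-0.4, 0.1, -1.9]
width: 0.0197
```

```bash
python3 -m pendant '[{"dx":0,"dy":0,"dz":-0.1,"ax":0,"ay":0,"az":0},{"dx":0,"dy":0,"dz":-0.2,"ax":0,"ay":0,"az":0},{"dx":0,"dy":0,"dz":-0.2,"ax":0,"ay":0,"az":0},{"dx":0,"dy":0,"dz":-0.2,"ax":0,"ay":0,"az":0},{"dx":0,"dy":0,"dz":-0.2,"ax":0,"ay":0,"az":0}]'
```

```text
clock: 10.25
eef_pos: [0.6051, 0.2221, 0.0757]
eef_rot: [-0.039, 0.999, -0.0, 0.0]
ft_force: [-2.2, -2.4, 5.2]
width: 0.0197
```

Contact at TCP z 0.0757 (5 N up). Release part-open so the fingers clear the wall, rise, and turn for the gear.

```bash
python3 -m pendant '[{"dx":0,"dy":0,"dz":0.05,"ax":0,"ay":0,"az":0},{"dx":0,"dy":0,"dz":0.05,"ax":0,"ay":0,"az":0},{"dx":0,"dy":0,"dz":0.05,"ax":0,"ay":0,"az":0},{"dx":0,"dy":0,"dz":1,"ax":0,"ay":0,"az":0},{"dx":0,"dy":0,"dz":3,"ax":0,"ay":0,"az":0}]' 0.63
python3 -m pendant '[{"dx":0,"dy":0,"dz":2,"ax":0,"ay":0,"az":0},{"dx":0,"dy":0,"dz":5,"ax":0,"ay":0,"az":0},{"dx":0,"dy":0,"dz":6,"ax":0,"ay":0,"az":0},{"dx":0,"dy":0,"dz":6,"ax":0,"ay":0,"az":0},{"dx":0,"dy":0,"dz":6,"ax":0,"ay":0,"az":0}]' 
python3 -c "
from h import *
c=look('w6')"
```

```text
clock: 10.75
eef_pos: [0.6044, 0.2216, 0.1049]
eef_rot: [-0.039, 0.999, -0.0, -0.001]
ft_force: [0.1, -0.2, -0.5]
width: 0.0339
clock: 11.25
eef_pos: [0.6051, 0.2217, 0.1653]
eef_rot: [-0.039, 0.999, -0.0, 0.0]
ft_force: [-0.6, -0.5, -0.2]
width: 0.0342
t 11.2 tcp [0.6051 0.2217 0.1653] jaw 1.649 q [ 0.19  0.84 -1.07  1.6   0.79  1.18  0.59] w 0.0342
steel 86315 ce [263.  89.] rect [224. 511.] z0.01: [0.5317 0.2136] z.03: [0.5321 0.2137] z.045 [0.5325 0.2138]
   box@.016 [[0.468, 0.02], [0.438, 0.394], [0.609, 0.447], [0.645, -0.005]]
steel 1468 ce [258. 194.] rect [60. 24.] z0.01: [0.601  0.2211] z.03: [0.5959 0.2207] z.045 [0.592  0.2203]
   box@.016 [[0.574, 0.209], [0.573, 0.229], [0.626, 0.234], [0.628, 0.213]]
```

View pics/w6.png

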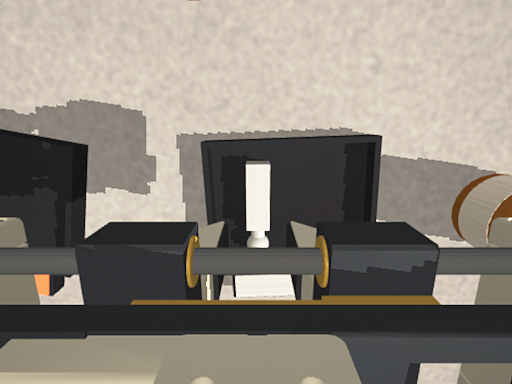

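Punch lies flat in the steel tray at column 258. Now the gear.

```bash
python3 -m pendant '[{"dx":-2,"dy":-3,"dz":0,"ax":0,"ay":0,"az":-0.14},{"dx":-4,"dy":-6,"dz":0,"ax":0,"ay":0,"az":-0.28},{"dx":-6,"dy":-10,"dz":0,"ax":0,"ay":0,"az":-0.42},{"dx":-8,"dy":-13,"dz":0,"ax":0,"ay":0,"az":-0.56},{"dx":-10,"dy":-16,"dz":0,"ax":0,"ay":0,"az":-0.7}]' 0.4
python3 -m pendant '[{"dx":-2,"dy":-3,"dz":0,"ax":0,"ay":0,"az":-0.14},{"dx":-4,"dy":-6,"dz":0,"ax":0,"ay":0,"az":-0.28},{"dx":-4.9,"dy":-7.7,"dz":0,"ax":0,"ay":0,"az":-0.42},{"dx":-4.9,"dy":-7.7,"dz":0,"ax":0,"ay":0,"az":-0.56},{"dx":-4.9,"dy":-7.7,"dz":0,"ax":0,"ay":0,"az":-0.7}]'
python3 -m pendant '[{"dx":0,"dy":0,"dz":0,"ax":0,"ay":0,"az":-0.15},{"dx":0,"dy":0,"dz":-2,"ax":0,"ay":0,"az":-0.15},{"dx":0,"dy":0,"dz":-3,"ax":0,"ay":0,"az":-0.15},{"dx":0,"dy":0,"dz":-3,"ax":0,"ay":0,"az":-0.15},{"dx":0,"dy":0,"dz":-3,"ax":0,"ay":0,"az":-0.15}]'
python3 -c "
from h import *
c=look('w7')"
```

```text
clock: 11.8
eef_pos: [0.5035, 0.0602, 0.1641]
eef_rot: [0.309, 0.951, -0.0, -0.001]
ft_force: [-0.1, -1.0, -0.5]
width: 0.0548
clock: 12.3
eef_pos: [0.4551, -0.0163, 0.1644]
eef_rot: [0.617, 0.787, -0.001, -0.001]
ft_force: [0.0, 0.2, 0.6]
width: 0.0549
clock: 12.8
eef_pos: [0.4557, -0.0149, 0.135]
eef_rot: [0.671, 0.741, -0.0, -0.001]
ft_force: [-0.0, -0.1, 0.6]
width: 0.0549
t 12.8 tcp [ 0.4557 -0.0149  0.135 ] jaw 0.1 q [ 0.52  0.51 -0.8   2.1   0.53  0.75 -0.51] w 0.0549
steel 98403 ce [234. 106.] rect [224. 511.] z0.01: [0.4472 0.0566] z.03: [0.4474 0.0561] z.045 [0.4475 0.0558]
   box@.016 [[0.277, 0.109], [0.604, 0.142], [0.653, -0.007], [0.258, -0.046]]
```

Position is right. Descend, close and lift.

```bash
python3 -m pendant '[{"dx":0.1,"dy":0,"dz":-2,"ax":0,"ay":0,"az":0},{"dx":0.1,"dy":0,"dz":-4,"ax":0,"ay":0,"az":0},{"dx":0.1,"dy":0,"dz":-5.4,"ax":0,"ay":0,"az":0},{"dx":0.1,"dy":0,"dz":-5.4,"ax":0,"ay":0,"az":0},{"dx":0.1,"dy":0,"dz":-5.4,"ax":0,"ay":0,"az":0}]'
python3 -m pendant '[{"dx":0,"dy":0,"dz":0,"ax":0,"ay":0,"az":0},{"dx":0,"dy":0,"dz":0,"ax":0,"ay":0,"az":0},{"dx":0,"dy":0,"dz":0,"ax":0,"ay":0,"az":0},{"dx":0,"dy":0,"dz":0,"ax":0,"ay":0,"az":0},{"dx":0,"dy":0,"dz":0,"ax":0,"ay":0,"az":0}]' 1
python3 -m pendant '[{"dx":0,"dy":0,"dz":0,"ax":0,"ay":0,"az":0},{"dx":0,"dy":0,"dz":0,"ax":0,"ay":0,"az":0},{"dx":0,"dy":0,"dz":2,"ax":0,"ay":0,"az":0},{"dx":0,"dy":0,"dz":5,"ax":0,"ay":0,"az":0},{"dx":0,"dy":0,"dz":8,"ax":0,"ay":0,"az":0}]'
```

```text
clock: 13.35
eef_pos: [0.4573, -0.0148, 0.0818]
eef_rot: [0.671, 0.741, 0.0, 0.0]
ft_force: [0.6, -0.1, -0.5]
width: 0.0551
clock: 13.85
eef_pos: [0.4571, -0.0151, 0.0815]
eef_rot: [0.671, 0.741, -0.0, 0.0]
ft_force: [-1.1, -0.0, 5.8]
width: 0.0268
clock: 14.35
eef_pos: [0.4564, -0.0149, 0.1617]
eef_rot: [0.671, 0.741, -0.0, -0.001]
ft_force: [0.9, -0.7, -1.8]
width: 0.0269
```

```bash
python3 -m pendant '[{"dx":1.5,"dy":3,"dz":0,"ax":0,"ay":0,"az":0},{"dx":3.5,"dy":7,"dz":0,"ax":0,"ay":0,"az":0},{"dx":5.5,"dy":11,"dz":0,"ax":0,"ay":0,"az":0},{"dx":7.5,"dy":15,"dz":0,"ax":0,"ay":0,"az":0},{"dx":9.5,"dy":19,"dz":0,"ax":0,"ay":0,"az":0}]'
python3 -m pendant '[{"dx":2,"dy":4,"dz":0,"ax":0,"ay":0,"az":0},{"dx":4,"dy":8,"dz":0,"ax":0,"ay":0,"az":0},{"dx":5.3,"dy":10.8,"dz":0,"ax":0,"ay":0,"az":0},{"dx":5.5,"dy":11,"dz":-1,"ax":0,"ay":0,"az":0},{"dx":5.5,"dy":11,"dz":-2.5,"ax":0,"ay":0,"az":0}]'
python3 -m pendant '[{"dx":0,"dy":0,"dz":-1,"ax":0,"ay":0,"az":0},{"dx":0,"dy":0,"dz":-1.5,"ax":0,"ay":0,"az":0},{"dx":0,"dy":0,"dz":-2,"ax":0,"ay":0,"az":0},{"dx":0,"dy":0,"dz":-2,"ax":0,"ay":0,"az":0},{"dx":0,"dy":0,"dz":-2,"ax":0,"ay":0,"az":0}]'
python3 -c "
from h import *
c=look('w8')"
```

```text
clock: 14.85
eef_pos: [0.5524, 0.1763, 0.1608]
eef_rot: [0.671, 0.741, -0.0, -0.0]
ft_force: [1.4, -0.6, -3.0]
width: 0.0273
clock: 15.35
eef_pos: [0.607, 0.2861, 0.1356]
eef_rot: [0.671, 0.742, 0.0, -0.0]
ft_force: [0.5, 0.1, -2.5]
width: 0.0272
clock: 15.85
eef_pos: [0.6073, 0.2848, 0.1167]
eef_rot: [0.671, 0.741, 0.0, 0.0]
ft_force: [-0.6, 0.2, -2.2]
width: 0.0268
t 15.8 tcp [0.6073 0.2848 0.1167] jaw 0.099 q [-0.09  0.79 -0.71  1.58  0.59  0.99 -0.88] w 0.0268
steel 42839 ce [ 96. 106.] rect [224. 212.] z0.01: [0.5008 0.346 ] z.03: [0.5108 0.3465] z.045 [0.5183 0.3469]
   box@.016 [[0.444, 0.404], [0.568, 0.416], [0.576, 0.277], [0.427, 0.262]]
steel 43685 ce [412. 108.] rect [235. 224.] z0.01: [0.6901 0.3647] z.03: [0.681  0.3634] z.045 [0.6743 0.3623]
   box@.016 [[0.621, 0.281], [0.605, 0.42], [0.742, 0.433], [0.787, 0.297]]
steel 2116 ce [257. 209.] rect [84. 36.] z0.01: [0.6065 0.2912] z.03: [0.6059 0.2972] z.045 [0.6054 0.3017]
   box@.016 [[0.578, 0.277], [0.576, 0.303], [0.634, 0.309], [0.637, 0.283]]
```

View pics/w8.png

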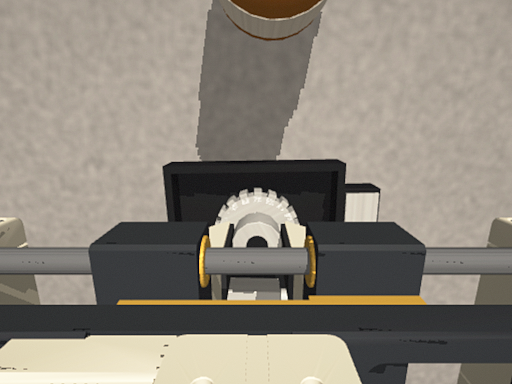

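Gear is held upright, its disc at (257,205), inside the tray's +y half, with the jar clear at the top.

```bash
python3 -m pendant '[{"dx":0,"dy":0,"dz":-1,"ax":0,"ay":0,"az":0},{"dx":0,"dy":0,"dz":-2,"ax":0,"ay":0,"az":0},{"dx":0,"dy":0,"dz":-2.6,"ax":0,"ay":0,"az":0},{"dx":0,"dy":0,"dz":-2.8,"ax":0,"ay":0,"az":0},{"dx":0,"dy":0,"dz":-2.8,"ax":0,"ay":0,"az":0}]'
python3 -m pendant '[{"dx":0,"dy":0,"dz":-0.1,"ax":0,"ay":0,"az":0},{"dx":0,"dy":0,"dz":-0.2,"ax":0,"ay":0,"az":0},{"dx":0,"dy":0,"dz":-0.25,"ax":0,"ay":0,"az":0},{"dx":0,"dy":0,"dz":-0.25,"ax":0,"ay":0,"az":0},{"dx":0,"dy":0,"dz":-0.25,"ax":0,"ay":0,"az":0}]'
```

```text
clock: 16.4
eef_pos: [0.6068, 0.2849, 0.0876]
eef_rot: [0.671, 0.741, -0.0, -0.0]
ft_force: [-0.0, 0.3, -3.0]
width: 0.027
clock: 16.9
eef_pos: [0.6073, 0.2853, 0.0866]
eef_rot: [0.671, 0.741, 0.0, 0.0]
ft_force: [-2.7, -2.1, 6.8]
width: 0.0269
```

```bash
python3 -m pendant '[{"dx":0,"dy":0,"dz":0.1,"ax":0,"ay":0,"az":0},{"dx":0,"dy":0,"dz":0.1,"ax":0,"ay":0,"az":0},{"dx":0,"dy":0,"dz":0.1,"ax":0,"ay":0,"az":0},{"dx":0,"dy":0,"dz":2,"ax":0,"ay":0,"az":0},{"dx":0,"dy":0,"dz":6,"ax":0,"ay":0,"az":0}]' 0.5
python3 -m pendant '[{"dx":0,"dy":0,"dz":2,"ax":0,"ay":0,"az":0},{"dx":-1,"dy":-3,"dz":2,"ax":0,"ay":0,"az":0.12},{"dx":-2.5,"dy":-7,"dz":2,"ax":0,"ay":0,"az":0.26},{"dx":-4,"dy":-11,"dz":2,"ax":0,"ay":0,"az":0.4},{"dx":-6,"dy":-15,"dz":2,"ax":0,"ay":0,"az":0.54}]'
python3 -m pendant '[{"dx":-1.5,"dy":-4,"dz":0,"ax":0,"ay":0,"az":0.1},{"dx":-3,"dy":-9,"dz":0,"ax":0,"ay":0,"az":0.2},{"dx":-5,"dy":-13.5,"dz":0,"ax":0,"ay":0,"az":0.3},{"dx":-7,"dy":-18,"dz":0,"ax":0,"ay":0,"az":0.316},{"dx":-8.5,"dy":-22,"dz":0,"ax":0,"ay":0,"az":0.316}]'
python3 -m pendant '[{"dx":-1.5,"dy":-4.5,"dz":0,"ax":0,"ay":0,"az":0},{"dx":-1.5,"dy":-4.7,"dz":-1.5,"ax":0,"ay":0,"az":0},{"dx":-1.5,"dy":-4.7,"dz":-3,"ax":0,"ay":0,"az":0},{"dx":-1.5,"dy":-4.7,"dz":-4,"ax":0,"ay":0,"az":0},{"dx":-1.5,"dy":-4.7,"dz":-4,"ax":0,"ay":0,"az":0}]'
python3 -c "
from h import *
c=look('w9')"
```

```text
clock: 17.4
eef_pos: [0.6058, 0.2838, 0.1443]
eef_rot: [0.671, 0.741, -0.003, -0.001]
ft_force: [0.1, 0.1, 0.7]
width: 0.0456
clock: 17.9
eef_pos: [0.5471, 0.1338, 0.1671]
eef_rot: [0.447, 0.895, 0.0, 0.001]
ft_force: [-0.6, -0.4, 0.2]
width: 0.0459
clock: 18.4
eef_pos: [0.4609, -0.0872, 0.1667]
eef_rot: [0.303, 0.953, -0.001, 0.0]
ft_force: [0.7, -1.3, 0.2]
width: 0.0457
clock: 18.9
eef_pos: [0.447, -0.1301, 0.1248]
eef_rot: [0.301, 0.953, 0.0, -0.001]
ft_force: [-0.2, 0.0, -0.8]
width: 0.0459
t 18.9 tcp [ 0.447  -0.1301  0.1248] jaw 0.958 q [ 0.91  0.63 -1.01  2.08  0.73  0.84  0.41] w 0.0459
copper 2039 ce [258. 191.] rect [67. 31.] z0.01: [ 0.4335 -0.1203] z.03: [ 0.4294 -0.1176] z.045 [ 0.4264 -0.1156]
   box@.016 [[0.406, -0.115], [0.419, -0.097], [0.46, -0.125], [0.447, -0.143]]
steel 110240 ce [255. 109.] rect [224. 511.] z0.01: [ 0.3867 -0.0901] z.03: [ 0.3871 -0.0903] z.045 [ 0.3875 -0.0905]
   box@.016 [[0.243, -0.18], [0.423, 0.076], [0.56, 0.019], [0.343, -0.29]]
```

```bash
python3 -m pendant '[{"dx":0,"dy":-0.1,"dz":-2,"ax":0,"ay":0,"az":0},{"dx":0,"dy":-0.1,"dz":-4,"ax":0,"ay":0,"az":0},{"dx":0,"dy":-0.1,"dz":-5.4,"ax":0,"ay":0,"az":0},{"dx":0,"dy":-0.1,"dz":-5.5,"ax":0,"ay":0,"az":0},{"dx":0,"dy":-0.1,"dz":-5.5,"ax":0,"ay":0,"az":0}]'
python3 -m pendant '[{"dx":0,"dy":0,"dz":0,"ax":0,"ay":0,"az":0},{"dx":0,"dy":0,"dz":0,"ax":0,"ay":0,"az":0},{"dx":0,"dy":0,"dz":0,"ax":0,"ay":0,"az":0},{"dx":0,"dy":0,"dz":0,"ax":0,"ay":0,"az":0},{"dx":0,"dy":0,"dz":0,"ax":0,"ay":0,"az":0}]' 1
python3 -m pendant '[{"dx":0,"dy":0,"dz":0,"ax":0,"ay":0,"az":0},{"dx":0,"dy":0,"dz":0,"ax":0,"ay":0,"az":0},{"dx":0,"dy":0,"dz":2,"ax":0,"ay":0,"az":0},{"dx":0,"dy":0,"dz":5,"ax":0,"ay":0,"az":0},{"dx":0,"dy":0,"dz":8,"ax":0,"ay":0,"az":0}]'
```

```text
clock: 19.45
eef_pos: [0.4476, -0.1319, 0.0712]
eef_rot: [0.302, 0.953, 0.0, 0.0]
ft_force: [0.2, 0.1, 1.2]
width: 0.0459
clock: 19.95
eef_pos: [0.4477, -0.1328, 0.0713]
eef_rot: [0.303, 0.953, 0.0, 0.001]
ft_force: [0.3, 0.9, 6.3]
width: 0.0218
clock: 20.45
eef_pos: [0.4462, -0.133, 0.1512]
eef_rot: [0.303, 0.953, -0.0, -0.001]
ft_force: [1.2, 0.3, -1.8]
width: 0.0216
```

```bash
python3 -m pendant '[{"dx":2,"dy":1,"dz":0,"ax":0,"ay":0,"az":0.1},{"dx":5.5,"dy":3,"dz":0,"ax":0,"ay":0,"az":0.22},{"dx":9.5,"dy":5,"dz":0,"ax":0,"ay":0,"az":0.34},{"dx":13,"dy":7.5,"dz":0,"ax":0,"ay":0,"az":0.45},{"dx":16,"dy":9.3,"dz":0,"ax":0,"ay":0,"az":0.51}]'
python3 -m pendant '[{"dx":1.1,"dy":0.5,"dz":-0.5,"ax":0,"ay":0,"az":0},{"dx":1.1,"dy":0.5,"dz":-2,"ax":0,"ay":0,"az":0},{"dx":1.1,"dy":0.5,"dz":-4,"ax":0,"ay":0,"az":0},{"dx":1.1,"dy":0.5,"dz":-4.5,"ax":0,"ay":0,"az":0},{"dx":1.1,"dy":0.5,"dz":-4.5,"ax":0,"ay":0,"az":0}]'
python3 -c "
from h import *
c=look('w10')"
```

```text
clock: 20.95
eef_pos: [0.6082, -0.0388, 0.1502]
eef_rot: [0.051, 0.999, 0.0, -0.0]
ft_force: [0.9, -0.8, -1.1]
width: 0.0216
clock: 21.45
eef_pos: [0.6163, -0.0364, 0.1039]
eef_rot: [0.053, 0.999, -0.001, -0.002]
ft_force: [-0.4, 0.4, -1.7]
width: 0.0219
t 21.4 tcp [ 0.6163 -0.0364  0.1039] jaw 1.464 q [ 0.6   0.88 -1.02  1.72  0.85  1.06  0.74] w 0.0219
copper 2192 ce [256. 197.] rect [60. 42.] z0.01: [ 0.5962 -0.0355] z.03: [ 0.5911 -0.035 ] z.045 [ 0.5873 -0.0345]
   box@.016 [[0.574, -0.046], [0.577, -0.02], [0.617, -0.024], [0.614, -0.051]]
steel 91633 ce [251.  94.] rect [224. 511.] z0.01: [ 0.5439 -0.0309] z.03: [ 0.5445 -0.0308] z.045 [ 0.5449 -0.0308]
   box@.016 [[0.47, -0.164], [0.5, 0.115], [0.633, 0.129], [0.597, -0.207]]
```

View pics/w10.png

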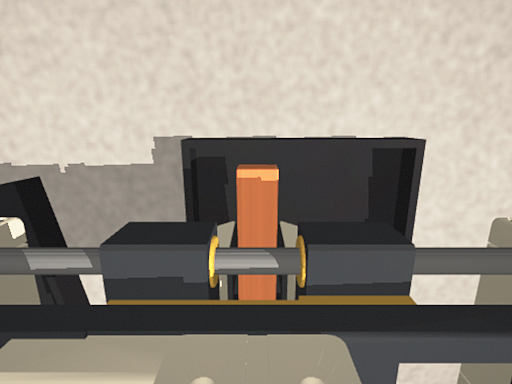

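The bar at column 257 is aligned with the copper tray, whose near edge runs (183,140)-(424,139).

```bash
python3 - <<'E'
from h import *
c=r.camera("wrist")
a=ray(c,(183,140),.022)[:2];b=ray(c,(424,139),.022)[:2];d=(b-a)/np.linalg.norm(b-a);x=np.array([d[1],-d[0]])
print(a,b,np.linalg.norm(b-a),"yaw",np.arctan2(x[1],x[0]),"centre",(a+b)/2+.06*x)
E
python3 -m pendant '[{"dx":0.1,"dy":0,"dz":-1,"ax":0,"ay":0,"az":0},{"dx":0.1,"dy":0,"dz":-2,"ax":0,"ay":0,"az":0},{"dx":0.1,"dy":0,"dz":-2.6,"ax":0,"ay":0,"az":0},{"dx":0.1,"dy":0,"dz":-2.7,"ax":0,"ay":0,"az":0},{"dx":0.1,"dy":0,"dz":-2.7,"ax":0,"ay":0,"az":0}]'
python3 -m pendant '[{"dx":0,"dy":0,"dz":-0.1,"ax":0,"ay":0,"az":0},{"dx":0,"dy":0,"dz":-0.2,"ax":0,"ay":0,"az":0},{"dx":0,"dy":0,"dz":-0.25,"ax":0,"ay":0,"az":0},{"dx":0,"dy":0,"dz":-0.25,"ax":0,"ay":0,"az":0},{"dx":0,"dy":0,"dz":-0.25,"ax":0,"ay":0,"az":0}]'
```

```text
[ 0.55653555 -0.07515564] [0.57124002 0.06800242] 0.1439112612856389 yaw -0.10235600521628099 centre [ 0.62357376 -0.00970726]
clock: 22.05
eef_pos: [0.6189, -0.0349, 0.0784]
eef_rot: [0.053, 0.999, 0.0, -0.0]
ft_force: [0.0, 0.2, -1.3]
width: 0.0217
clock: 22.55
eef_pos: [0.6192, -0.035, 0.0764]
eef_rot: [0.053, 0.999, -0.0, 0.0]
ft_force: [0.1, -0.5, -0.8]
width: 0.0214
```

```bash
python3 -m pendant '[{"dx":0,"dy":0,"dz":-0.05,"ax":0,"ay":0,"az":0},{"dx":0,"dy":0,"dz":-0.1,"ax":0,"ay":0,"az":0},{"dx":0,"dy":0,"dz":-0.15,"ax":0,"ay":0,"az":0},{"dx":0,"dy":0,"dz":-0.15,"ax":0,"ay":0,"az":0},{"dx":0,"dy":0,"dz":-0.15,"ax":0,"ay":0,"az":0}]'
```

```text
clock: 23.05
eef_pos: [0.6192, -0.0349, 0.0763]
eef_rot: [0.053, 0.999, -0.0, 0.0]
ft_force: [-5.7, -1.0, 14.9]
width: 0.0216
```

```bash
python3 -m pendant '[{"dx":0,"dy":0,"dz":0.15,"ax":0,"ay":0,"az":0},{"dx":0,"dy":0,"dz":0.15,"ax":0,"ay":0,"az":0},{"dx":0,"dy":0,"dz":0.15,"ax":0,"ay":0,"az":0},{"dx":0,"dy":0,"dz":1,"ax":0,"ay":0,"az":0},{"dx":0,"dy":0,"dz":4,"ax":0,"ay":0,"az":0}]' 0.61
python3 -m pendant '[{"dx":0,"dy":0,"dz":4,"ax":0,"ay":0,"az":0},{"dx":-2,"dy":2,"dz":6,"ax":0,"ay":0,"az":-0.14},{"dx":-4.5,"dy":4.5,"dz":6,"ax":0,"ay":0,"az":-0.28},{"dx":-7,"dy":7,"dz":6,"ax":0,"ay":0,"az":-0.42},{"dx":-10,"dy":10,"dz":6,"ax":0,"ay":0,"az":-0.56}]' 0.3
python3 -m pendant '[{"dx":-2.5,"dy":3,"dz":0,"ax":0,"ay":0,"az":-0.14},{"dx":-5,"dy":6,"dz":0,"ax":0,"ay":0,"az":-0.28},{"dx":-7,"dy":8,"dz":0,"ax":0,"ay":0,"az":-0.42},{"dx":-8.5,"dy":9,"dz":0,"ax":0,"ay":0,"az":-0.56},{"dx":-8.5,"dy":9,"dz":0,"ax":0,"ay":0,"az":-0.7}]'
python3 -m pendant '[{"dx":0,"dy":0,"dz":0,"ax":0,"ay":0,"az":-0.14},{"dx":0,"dy":0,"dz":0,"ax":0,"ay":0,"az":-0.28},{"dx":0,"dy":0,"dz":0,"ax":0,"ay":0,"az":-0.31},{"dx":0,"dy":0,"dz":0,"ax":0,"ay":0,"az":-0.31},{"dx":0,"dy":0,"dz":0,"ax":0,"ay":0,"az":-0.31}]'
python3 -c "
from h import *
c=look('w11')
t=r.camera('scene');f=cv2.cvtColor(t['frame'][130:280,120:440],cv2.COLOR_RGB2BGR);cv2.imwrite('pics/s11.png',cv2.resize(f,None,fx=2.4,fy=2.4,interpolation=2))"
```

```text
clock: 23.55
eef_pos: [0.6176, -0.0356, 0.1128]
eef_rot: [0.053, 0.999, -0.0, -0.002]
ft_force: [0.5, -0.3, 0.5]
width: 0.0358
clock: 24.05
eef_pos: [0.5186, 0.0654, 0.1753]
eef_rot: [0.33, 0.944, 0.0, 0.0]
ft_force: [-0.4, 1.0, 0.3]
width: 0.0638
clock: 24.55
eef_pos: [0.4318, 0.1572, 0.1755]
eef_rot: [0.631, 0.775, 0.0, -0.0]
ft_force: [-0.2, -0.3, 0.1]
width: 0.0643
clock: 25.05
eef_pos: [0.434, 0.1551, 0.1749]
eef_rot: [0.742, 0.67, 0.0, 0.0]
ft_force: [0.3, -0.2, -1.2]
width: 0.064
t 25.1 tcp [0.434  0.1551 0.1749] jaw -0.102 q [ 0.16  0.44 -0.8   2.05  0.43  0.82 -0.99] w 0.064
copper 1397 ce [256. 199.] rect [51. 43.] z0.01: [0.4335 0.1522] z.03: [0.4341 0.1576] z.045 [0.4345 0.1616]
   box@.016 [[0.417, 0.179], [0.455, 0.175], [0.451, 0.128], [0.411, 0.132]]
steel 87440 ce [204. 116.] rect [224. 511.] z0.01: [0.4403 0.2277] z.03: [0.4404 0.2272] z.045 [0.4404 0.2268]
   box@.016 [[0.255, 0.329], [0.643, 0.29], [0.665, 0.105], [0.196, 0.153]]
steel 496 ce [438.  16.] rect [17.9 40.8] z0.01: [0.5903 0.2848] z.03: [0.5787 0.2799] z.045 [0.5699 0.2762]
   box@.016 [[0.577, 0.272], [0.583, 0.299], [0.597, 0.294], [0.59, 0.267]]
steel 765 ce [478.  17.] rect [44. 37.] z0.01: [0.624  0.2782] z.03: [0.6097 0.2738] z.045 [0.599  0.2705]
   box@.016 [[0.604, 0.294], [0.632, 0.291], [0.636, 0.26], [0.607, 0.263]]
steel 2127 ce [462.  97.] rect [25.3 95.8] z0.01: [0.6185 0.2216] z.03: [0.6047 0.2216] z.045 [0.5943 0.2216]
   box@.016 [[0.574, 0.229], [0.649, 0.234], [0.655, 0.214], [0.578, 0.208]]
```

View pics/s11.png

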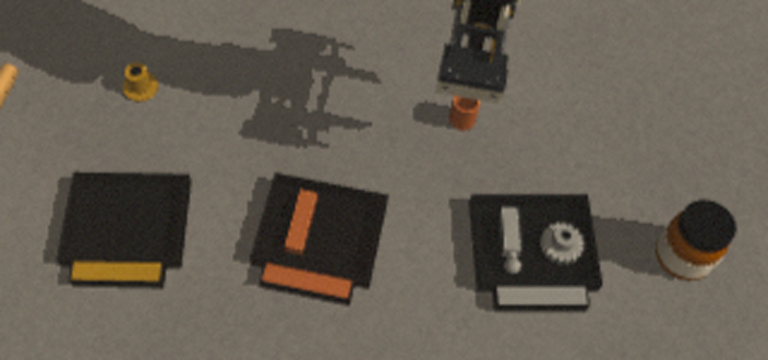

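Punch (511,238), gear (563,242) and bar (300,220) all lie properly in their trays, clear of each other. Tube next, with the tool already above it.

```bash
python3 -m pendant '[{"dx":0,"dy":0,"dz":-2.5,"ax":0,"ay":0,"az":0},{"dx":0,"dy":0,"dz":-5,"ax":0,"ay":0,"az":0},{"dx":0,"dy":0,"dz":-7.5,"ax":0,"ay":0,"az":0},{"dx":0,"dy":0,"dz":-9.5,"ax":0,"ay":0,"az":0},{"dx":0,"dy":0,"dz":-9.5,"ax":0,"ay":0,"az":0}]'
python3 -m pendant '[{"dx":0,"dy":0,"dz":0,"ax":0,"ay":0,"az":0},{"dx":0,"dy":0,"dz":0,"ax":0,"ay":0,"az":0},{"dx":0,"dy":0,"dz":0,"ax":0,"ay":0,"az":0},{"dx":0,"dy":0,"dz":0,"ax":0,"ay":0,"az":0},{"dx":0,"dy":0,"dz":0,"ax":0,"ay":0,"az":0}]' 1
python3 -m pendant '[{"dx":0,"dy":0,"dz":0,"ax":0,"ay":0,"az":0},{"dx":0,"dy":0,"dz":0,"ax":0,"ay":0,"az":0},{"dx":0,"dy":0,"dz":2,"ax":0,"ay":0,"az":0},{"dx":0,"dy":0,"dz":5,"ax":0,"ay":0,"az":0},{"dx":0,"dy":0,"dz":9,"ax":0,"ay":0,"az":0}]'
```

```text
clock: 25.65
eef_pos: [0.4328, 0.1544, 0.0778]
eef_rot: [0.743, 0.67, -0.002, -0.001]
ft_force: [0.4, -0.7, 0.8]
width: 0.0646
clock: 26.15
eef_pos: [0.4345, 0.1551, 0.0805]
eef_rot: [0.743, 0.669, 0.001, 0.0]
ft_force: [-1.4, -0.8, 7.0]
width: 0.0363
clock: 26.65
eef_pos: [0.4331, 0.1545, 0.1699]
eef_rot: [0.743, 0.669, -0.001, -0.001]
ft_force: [2.0, -1.0, -0.9]
width: 0.0359
```

Held (36 mm). To copper tray (0.626, 0.027): dx +19.2, dy -12.8, expected contact TCP z ≈ 0.085.

```bash
python3 -m pendant '[{"dx":2.5,"dy":-1.5,"dz":0,"ax":0,"ay":0,"az":0},{"dx":6.5,"dy":-4.3,"dz":0,"ax":0,"ay":0,"az":0},{"dx":10.5,"dy":-7,"dz":0,"ax":0,"ay":0,"az":0},{"dx":14.5,"dy":-9.7,"dz":0,"ax":0,"ay":0,"az":0},{"dx":17.5,"dy":-11.7,"dz":0,"ax":0,"ay":0,"az":0}]'
python3 -m pendant '[{"dx":1.2,"dy":-0.8,"dz":0,"ax":0,"ay":0,"az":0},{"dx":1.7,"dy":-1.1,"dz":-1,"ax":0,"ay":0,"az":0},{"dx":1.7,"dy":-1.1,"dz":-3,"ax":0,"ay":0,"az":0},{"dx":1.7,"dy":-1.1,"dz":-5,"ax":0,"ay":0,"az":0},{"dx":1.7,"dy":-1.1,"dz":-5,"ax":0,"ay":0,"az":0}]'
python3 -m pendant '[{"dx":0,"dy":0,"dz":-1,"ax":0,"ay":0,"az":0},{"dx":0,"dy":0,"dz":-2,"ax":0,"ay":0,"az":0},{"dx":0,"dy":0,"dz":-2.9,"ax":0,"ay":0,"az":0},{"dx":0,"dy":0,"dz":-3.2,"ax":0,"ay":0,"az":0},{"dx":0,"dy":0,"dz":-3.2,"ax":0,"ay":0,"az":0}]'
```

```text
clock: 27.15
eef_pos: [0.6112, 0.035, 0.1697]
eef_rot: [0.744, 0.668, -0.0, 0.001]
ft_force: [-0.5, 0.3, -1.2]
width: 0.0363
clock: 27.65
eef_pos: [0.6231, 0.0278, 0.1168]
eef_rot: [0.743, 0.67, -0.002, -0.002]
ft_force: [-1.3, -0.2, -0.5]
width: 0.0358
clock: 28.15
eef_pos: [0.6258, 0.027, 0.0872]
eef_rot: [0.743, 0.669, -0.0, -0.0]
ft_force: [0.4, 0.1, -1.6]
width: 0.036
```

```bash
python3 -m pendant '[{"dx":0,"dy":0,"dz":-0.1,"ax":0,"ay":0,"az":0},{"dx":0,"dy":0,"dz":-0.2,"ax":0,"ay":0,"az":0},{"dx":0,"dy":0,"dz":-0.25,"ax":0,"ay":0,"az":0},{"dx":0,"dy":0,"dz":-0.25,"ax":0,"ay":0,"az":0},{"dx":0,"dy":0,"dz":-0.25,"ax":0,"ay":0,"az":0}]'
```

```text
clock: 28.65
eef_pos: [0.6263, 0.027, 0.0856]
eef_rot: [0.743, 0.669, 0.0, 0.0]
ft_force: [-0.4, -0.8, 2.0]
width: 0.036
```

```bash
python3 -m pendant '[{"dx":0,"dy":0,"dz":0,"ax":0,"ay":0,"az":0},{"dx":0,"dy":0,"dz":0,"ax":0,"ay":0,"az":0},{"dx":0,"dy":0,"dz":0.1,"ax":0,"ay":0,"az":0},{"dx":0,"dy":0,"dz":1,"ax":0,"ay":0,"az":0},{"dx":0,"dy":0,"dz":4,"ax":0,"ay":0,"az":0}]' 0.46
python3 -m pendant '[{"dx":0,"dy":0,"dz":4,"ax":0,"ay":0,"az":0},{"dx":-1,"dy":-2,"dz":5.5,"ax":0,"ay":0,"az":0},{"dx":-3,"dy":-5,"dz":5.5,"ax":0,"ay":0,"az":0},{"dx":-5.5,"dy":-9,"dz":5.5,"ax":0,"ay":0,"az":0},{"dx":-8,"dy":-13,"dz":5.5,"ax":0,"ay":0,"az":0}]'
python3 -m pendant '[{"dx":-2.5,"dy":-4,"dz":0,"ax":0,"ay":0,"az":0},{"dx":-5,"dy":-8,"dz":0,"ax":0,"ay":0,"az":0},{"dx":-7.5,"dy":-12,"dz":0,"ax":0,"ay":0,"az":0},{"dx":-10,"dy":-16,"dz":0,"ax":0,"ay":0,"az":0},{"dx":-11.4,"dy":-17.8,"dz":0,"ax":0,"ay":0,"az":0}]' 0.35
python3 -m pendant '[{"dx":0,"dy":0,"dz":0,"ax":0,"ay":0,"az":0},{"dx":0,"dy":0,"dz":-1,"ax":0,"ay":0,"az":0},{"dx":0,"dy":0,"dz":-2,"ax":0,"ay":0,"az":0},{"dx":0,"dy":0,"dz":-2,"ax":0,"ay":0,"az":0},{"dx":0,"dy":0,"dz":-2,"ax":0,"ay":0,"az":0}]'
python3 -c "
from h import *
c=look('w12')"
```

```text
clock: 29.15
eef_pos: [0.6245, 0.0265, 0.1236]
eef_rot: [0.743, 0.669, -0.002, -0.001]
ft_force: [0.9, 0.1, 0.1]
width: 0.0495
clock: 29.65
eef_pos: [0.5454, -0.1038, 0.1811]
eef_rot: [0.743, 0.669, 0.0, 0.0]
ft_force: [0.6, -0.5, -0.5]
width: 0.0493
clock: 30.15
eef_pos: [0.4294, -0.2851, 0.1806]
eef_rot: [0.745, 0.667, -0.001, 0.0]
ft_force: [0.4, 0.0, -0.9]
width: 0.06
clock: 30.65
eef_pos: [0.4326, -0.2797, 0.1598]
eef_rot: [0.742, 0.67, 0.0, -0.001]
ft_force: [0.5, 0.1, -0.2]
width: 0.0594
t 30.6 tcp [ 0.4326 -0.2797  0.1598] jaw -0.103 q [ 1.02  0.53 -0.75  1.94  0.47  0.85 -0.08] w 0.0594
brass 1938 ce [257. 197.] rect [51. 52.] z0.01: [ 0.4327 -0.2794] z.03: [ 0.4332 -0.2739] z.045 [ 0.4336 -0.2699]
   box@.016 [[0.414, -0.254], [0.456, -0.258], [0.453, -0.303], [0.408, -0.298]]
steel 89897 ce [224. 107.] rect [224. 511.] z0.01: [ 0.4388 -0.2074] z.03: [ 0.4389 -0.2079] z.045 [ 0.4389 -0.2083]
   box@.016 [[0.264, -0.112], [0.629, -0.149], [0.65, -0.323], [0.209, -0.278]]
```

View pics/w12.png

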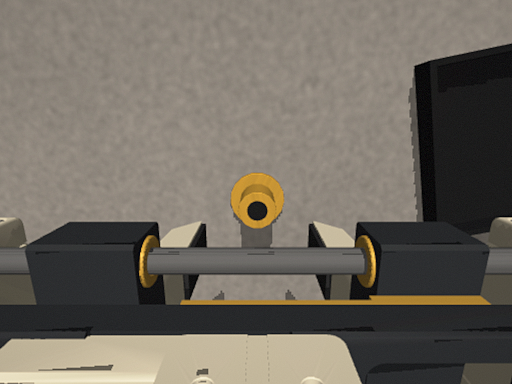

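The bushing is centred at (257,203) between the fingers. Grasp it.

```bash
python3 -m pendant '[{"dx":0,"dy":0,"dz":-2.5,"ax":0,"ay":0,"az":0},{"dx":0,"dy":0,"dz":-5,"ax":0,"ay":0,"az":0},{"dx":0,"dy":0,"dz":-7,"ax":0,"ay":0,"az":0},{"dx":0,"dy":0,"dz":-8.1,"ax":0,"ay":0,"az":0},{"dx":0,"dy":0,"dz":-8.1,"ax":0,"ay":0,"az":0}]'
python3 -m pendant '[{"dx":0,"dy":0,"dz":0,"ax":0,"ay":0,"az":0},{"dx":0,"dy":0,"dz":0,"ax":0,"ay":0,"az":0},{"dx":0,"dy":0,"dz":0,"ax":0,"ay":0,"az":0},{"dx":0,"dy":0,"dz":0,"ax":0,"ay":0,"az":0},{"dx":0,"dy":0,"dz":0,"ax":0,"ay":0,"az":0}]' 1
python3 -m pendant '[{"dx":0,"dy":0,"dz":0,"ax":0,"ay":0,"az":0},{"dx":0,"dy":0,"dz":0,"ax":0,"ay":0,"az":0},{"dx":0,"dy":0,"dz":2,"ax":0,"ay":0,"az":0},{"dx":0,"dy":0,"dz":5,"ax":0,"ay":0,"az":0},{"dx":0,"dy":0,"dz":9,"ax":0,"ay":0,"az":0}]'
```

```text
clock: 31.2
eef_pos: [0.4318, -0.2804, 0.0783]
eef_rot: [0.743, 0.669, -0.0, -0.001]
ft_force: [-0.4, 0.2, 0.0]
width: 0.0594
clock: 31.7
eef_pos: [0.4323, -0.2812, 0.0798]
eef_rot: [0.743, 0.669, 0.0, 0.0]
ft_force: [-1.0, 0.3, 4.1]
width: 0.0291
clock: 32.2
eef_pos: [0.4308, -0.2805, 0.1688]
eef_rot: [0.743, 0.669, -0.0, -0.002]
ft_force: [0.3, -0.1, -2.1]
width: 0.0293
```

Held. To the brass tray centre (0.632,-0.246): dx +20, dy +3.5, contact expected at TCP z ≈ 0.0845.

```bash
python3 -m pendant '[{"dx":2.5,"dy":0.5,"dz":0,"ax":0,"ay":0,"az":0},{"dx":6.5,"dy":1.2,"dz":0,"ax":0,"ay":0,"az":0},{"dx":11,"dy":2,"dz":0,"ax":0,"ay":0,"az":0},{"dx":15,"dy":2.8,"dz":0,"ax":0,"ay":0,"az":0},{"dx":18.5,"dy":3.3,"dz":0,"ax":0,"ay":0,"az":0}]'
python3 -m pendant '[{"dx":1.2,"dy":0.2,"dz":0,"ax":0,"ay":0,"az":0},{"dx":1.5,"dy":0.2,"dz":-1,"ax":0,"ay":0,"az":0},{"dx":1.5,"dy":0.2,"dz":-3,"ax":0,"ay":0,"az":0},{"dx":1.5,"dy":0.2,"dz":-5,"ax":0,"ay":0,"az":0},{"dx":1.5,"dy":0.2,"dz":-5,"ax":0,"ay":0,"az":0}]'
python3 -m pendant '[{"dx":0,"dy":0,"dz":-1,"ax":0,"ay":0,"az":0},{"dx":0,"dy":0,"dz":-2,"ax":0,"ay":0,"az":0},{"dx":0,"dy":0,"dz":-2.9,"ax":0,"ay":0,"az":0},{"dx":0,"dy":0,"dz":-3.2,"ax":0,"ay":0,"az":0},{"dx":0,"dy":0,"dz":-3.2,"ax":0,"ay":0,"az":0}]'
python3 -m pendant '[{"dx":0,"dy":0,"dz":-0.1,"ax":0,"ay":0,"az":0},{"dx":0,"dy":0,"dz":-0.2,"ax":0,"ay":0,"az":0},{"dx":0,"dy":0,"dz":-0.25,"ax":0,"ay":0,"az":0},{"dx":0,"dy":0,"dz":-0.25,"ax":0,"ay":0,"az":0},{"dx":0,"dy":0,"dz":-0.25,"ax":0,"ay":0,"az":0}]'
```

```text
clock: 32.7
eef_pos: [0.6187, -0.2468, 0.1688]
eef_rot: [0.743, 0.669, 0.0, -0.0]
ft_force: [-0.2, -0.2, -2.2]
width: 0.0296
clock: 33.2
eef_pos: [0.6283, -0.2469, 0.1154]
eef_rot: [0.744, 0.669, -0.002, -0.003]
ft_force: [-0.5, -0.2, -3.2]
width: 0.0294
clock: 33.7
eef_pos: [0.6318, -0.2459, 0.0867]
eef_rot: [0.743, 0.669, -0.0, -0.0]
ft_force: [0.8, 0.5, -2.1]
width: 0.0292
clock: 34.2
eef_pos: [0.6322, -0.246, 0.0849]
eef_rot: [0.743, 0.669, 0.0, 0.0]
ft_force: [-0.3, -0.5, -1.8]
width: 0.0293
```

```bash
python3 -m pendant '[{"dx":0,"dy":0,"dz":-0.05,"ax":0,"ay":0,"az":0},{"dx":0,"dy":0,"dz":-0.1,"ax":0,"ay":0,"az":0},{"dx":0,"dy":0,"dz":-0.12,"ax":0,"ay":0,"az":0},{"dx":0,"dy":0,"dz":-0.12,"ax":0,"ay":0,"az":0},{"dx":0,"dy":0,"dz":-0.12,"ax":0,"ay":0,"az":0}]'
```

```text
clock: 34.7
eef_pos: [0.6322, -0.246, 0.0848]
eef_rot: [0.743, 0.669, -0.0, 0.0]
ft_force: [-4.7, 0.8, 8.8]
width: 0.0294
```

Contact. Release, rise, withdraw, and check.

```bash
python3 -m pendant '[{"dx":0,"dy":0,"dz":0.1,"ax":0,"ay":0,"az":0},{"dx":0,"dy":0,"dz":0.1,"ax":0,"ay":0,"az":0},{"dx":0,"dy":0,"dz":0.1,"ax":0,"ay":0,"az":0},{"dx":0,"dy":0,"dz":1,"ax":0,"ay":0,"az":0},{"dx":0,"dy":0,"dz":4,"ax":0,"ay":0,"az":0}]' 0.5
python3 -m pendant '[{"dx":0,"dy":0,"dz":4,"ax":0,"ay":0,"az":0},{"dx":0,"dy":0,"dz":8,"ax":0,"ay":0,"az":0},{"dx":-3,"dy":-1,"dz":10,"ax":0,"ay":0,"az":0},{"dx":-6,"dy":-2,"dz":12,"ax":0,"ay":0,"az":0},{"dx":-10,"dy":-3,"dz":13,"ax":0,"ay":0,"az":0}]'
python3 -m pendant '[{"dx":-4,"dy":-2,"dz":0,"ax":0,"ay":0,"az":0},{"dx":-8,"dy":-4,"dz":0,"ax":0,"ay":0,"az":0},{"dx":-10,"dy":-5,"dz":0,"ax":0,"ay":0,"az":0},{"dx":-10,"dy":-5,"dz":0,"ax":0,"ay":0,"az":0},{"dx":-10,"dy":-5,"dz":0,"ax":0,"ay":0,"az":0}]'
python3 -c "
from h import *
for n,(y,x) in dict(scene=(140,70),top=(130,80)).items():
    t=r.camera(n);f=cv2.cvtColor(t['frame'][y:y+140,x:x+370],cv2.COLOR_RGB2BGR);cv2.imwrite(f'pics/fin_{n}.png',f)
a=[cv2.imread(f'pics/fin_{n}.png') for n in('scene','top')];cv2.imwrite('pics/fin.png',cv2.resize(np.vstack(a),None,fx=2.1,fy=2.1,interpolation=2))"
```

```text
clock: 35.2
eef_pos: [0.6303, -0.2458, 0.1214]
eef_rot: [0.743, 0.669, -0.001, -0.002]
ft_force: [1.2, 0.3, -0.8]
width: 0.0459
clock: 35.7
eef_pos: [0.5326, -0.2757, 0.256]
eef_rot: [0.743, 0.669, 0.001, 0.002]
ft_force: [-0.3, -1.1, 0.6]
width: 0.0459
clock: 36.2
eef_pos: [0.4322, -0.3261, 0.2542]
eef_rot: [0.744, 0.669, 0.0, 0.001]
ft_force: [-0.1, 0.3, 0.1]
width: 0.0461
```

View pics/fin.png

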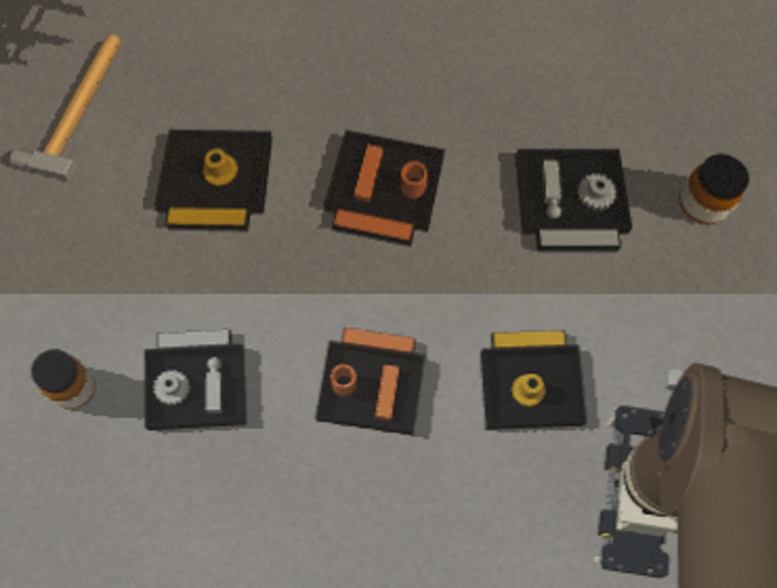

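Both views show all five pieces upright in their own trays with clear gaps. In the scene half, the bushing is at (220,167), bar (368,172), tube (413,180), punch (552,190) and gear (598,190). The jar and hammer look unmoved.

```bash
python3 -c "
from bench import r
print(r.job_done())"
```

```text
the job is handed in; nothing more can be done
None
```

I placed all five pieces in their trays and handed the job in at about 36 s on the robot's clock. No verdict came back.

- **Placing:** The bar and tube went to the copper tray, the bushing to brass, and the punch and gear to steel. I lowered each one until the force reading turned upward, between 2 and 15 N, and only then released it.
- **Final check:** The last scene and top pictures show every piece the right way up in its own tray, with clear gaps between pieces that share a tray. The jar and hammer look unmoved. This check was by eye; I did not measure final positions or tilts.
- **Early failure:** My first move calls were refused because the rows lacked some keys, and nothing moved.
- **Disagreement:** My first estimate of the steel tray's angle was 0.08 rad and a closer wrist view gave 0.11 rad. Its centre agreed to about 1 mm.

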